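Start the utensil steriliser with its sprung key

ROBOT

A 6-joint arm with a two-finger parallel gripper is mounted at the origin on a cart in front of the work surface, level with it; the furniture and walls round the work are solid. World frame = base frame: x ahead of the robot, y to its left, z up, the work surface at z = 0. Lengths are in m, angles in rad, forces in N, time in s.
With the tool pointing down it reaches from about 0.35 to 0.775 m from the base axis. Payload 7.3 kg.
Tool frame: the origin (TCP) lies at the very end of the fingers, on their centre line; the grasp point (between the pads) lies 19 mm behind it (pinch_z is the distance from the TCP to the grasp point, in m); z points along the fingers, y is the line along which they close (so a half turn about z gives the same grasp; the last joint's range is limited). The gripper opens to 92 mm and grips with 3 to 60 N. Pads are 19 mm wide; open, the fingers measure 130 mm over their backs; the gripper's body (75 mm by 190 mm) begins 47 mm behind the grasp point.
Start: joints at [-1.364, 0.342, 1.524, -0, 1.275, -0.146], TCP at [0.181, -0.493, 0.196] pointing down, gripper open.
Joint ranges: [-2.53, 2.53], [-0.77, 2.02], [0.04, 2.7], [-1, 4.14], [0.28, 2.66], [-3.11, 3.11]. Speed limits (rad/s): [2.57, 2.57, 3.14, 3.14, 3.14, 3.14].

INTERFACE

Orientations are given as [roll, pitch, yaw] about the fixed x, y, z axes, in that order (R = Rz(yaw) Ry(pitch) Rx(roll)).
In Python, from cell import * gives the robot as it stands.
- The arm moves only by the tool arm_command, never from a script. Its arguments are lists of equal length, an entry for each row: "fingers": the gripper command: -1 is fully open, 1 is shut, values between are in proportion; "travel": the shift along the tool's x, y, z in m, a list of three; "dr": the turn, a rotation vector about the tool's x, y, z in degrees, a list of three. In form: {"fingers": [fingers, ...], "travel": [[x, y, z], ...], "dr": [[wx, wy, wz], ...]}. A call has 1 to 8 rows; each row is the pose to reach, as a shift and turn from the pose commanded when the call began, along the tool's axes at that moment; what a row does not reach only later rows make up. A row lasts 1/12 s, in which the tool goes at most 41.7 mm and 7.16 degrees, less where a joint would pass 70% of its speed; a pose out of reach is approached as far as the arm can. A call with a gripper value outside its range is refused whole. The fingers move at their own pace and stop on an object; "squeeze" is the grip in N (left out, the last holds). Time passes only in rows, so rows that repeat a pose let the fingers close. It gives the time, the measured TCP pose, the force, the opening and the grip force at its end, in the units of the state.
- observe(): the state, without advancing time (a new reading comes with each control period).
- read_camera(name): name is "side" or "top" or "wrist"; returns a dict with "color" (420x560x3 uint8, blue, green, red), "z_map" (420x560 float32, m along the optical axis (not along the pixel's ray), 0 where there is no reading), "fx", "fy", "cx", "cy" (pixels), "k1" (the pictures are not rectified: a ray, as slopes to the right and down, at radius r is drawn at 1 + k1 r^2 times it, then the intrinsics apply), "R" (3x3) and "t" (3): a world point X has camera coordinates R X + t. Camera axes: x right, y down, z forward; pixel columns grow to the right and rows downward; lengths in m; the calibration is good to about 2 mm. A picture is of the moment at which its call begins.
- hand_in(): hands the job in; it is judged then, once.
The state is a dict: "time": time; "qpos": joint angles; "qvel": joint speeds; "joint_efforts": joint torques, N m; "tool_pos": TCP position; "tool_rot": TCP orientation; "contact_force": force on the tool from outside, world axes, zero at the start; "torque": the same for the moment, N m; "opening": finger opening in m; "grip_force": force on a finger pad.
Only numpy, scipy, OpenCV 4.12 (cv2) and the standard library are available. Lean on these libraries where they do the work, as an engineer would, in place of code of your own. Each camera call takes 0.05 s, during which the arm holds its last target. There are 200 camera calls.

TASK

Push the loaded tray all the way home in the utensil steriliser, then take the wide-headed key from the wooden key block and put it in the key slot on top of the steriliser; the pins are sticky, so wiggle it down rather than force it, until its collar sits on the steel plate. Turn it a quarter clockwise to its stop; the switch springs back and stops the lamp when let go, so finish while still holding the key turned. Keep the utensils in the tray, leave the round-headed key in the block and do not knock over or shove aside the glass and jars around.

Things in the scene. Friction and masses are not known exactly. Their poses are not given: they have to be found in the camera images.
- steriliser: fixed utensil steriliser. Origin at worktop level under the middle of the tray tunnel's mouth, in its front face; x points into the tunnel, z up. White part: y -76 to +84 mm, x 0 to 200 mm, 78 mm high. Grey key column to its right: y -138 to -76 mm, same depth, 84 mm high. A 4 mm steel base plate sticks out 100 mm in front as a loading ledge, with 12 mm high side lips; the tray runs on it along x.
- keyway (a point): centre of the key slot's mouth, in the top face (88 mm above the worktop) of the steel plate, 40 x 40 x 5 mm, on the column, 55 mm behind the front face. Axes as the steriliser's. Slot 12.8 mm long along y, 5.8 mm wide along x, with a 2 mm chamfer. The key goes straight down 22 mm, its broad side along y, either way round.
- pin_1 (a joint): uppermost of three hidden sticky sprung pins (m; 0 = out, about 0.0015 = pushed back by the blade). They stick into the ends of the slot from +y, -y, +y in turn and catch the blade's tip when it is 8 to 18 mm deep. Pressed dead straight the key binds (20 to 25 N); pressing lightly while shifting it 1 to 2 mm to and fro along the slot (y) or rocking it a few degrees lets it past at about 10 N.
- key_rotor (a joint): lock rotor under the plate, rad: 0 at rest (slot along y), grows as the key turns clockwise seen from above, stop at 1.5. A spring drives it back (0.02 N m at rest, 0.11 at the stop). Up to 0.2 rad of play between key and rotor. The key can turn only when about 19 mm deep or more, and cannot be drawn out while turned.
- lock_bolt (a joint): bolt driven by the rotor (m, 0 = drawn back, 0.012 = thrown): it enters a notch in the tray's right wall, so the key turns fully only with the tray home, and a thrown bolt blocks the tunnel.
- tray_handle (a point): middle of the tray's bar handle: round steel bar, 10 mm thick, 90 mm long along y, axis 45 mm above the worktop and 40 mm in front of the tray's front panel. Axes as the tray's: x along the tray, towards its back. A straight push on the bar from in front slides the tray home; it needs 3 to 10 N.
- tray_home (a point): fixed point of the steriliser where the middle of the bar handle is when the tray is fully home (front panel against the front face): 44 mm in front of the face, 45 mm above the worktop. Axes as the steriliser's.
- tray_inside (a point): centre of the tray's inside, 15 mm above its underside; axes as the tray's. Tray of bare aluminium, about 0.4 kg, 186 x 140 x 40 mm, with a steel front panel 162 mm wide whose top is 60 mm above the worktop. It starts partly in the tunnel, 55 to 90 mm short of home.
- peeler: loose vegetable peeler, 170 x 25 x 18 mm, lying in the tray; origin at the centre of its underside.
- spoon_small: loose small measuring spoon, 29 x 86 x 14 mm, lying in the tray; origin at the centre of its underside.
- spoon_large: loose larger measuring spoon, 36 x 101 x 17 mm, lying in the tray; origin at the centre of its underside.
- key_block: fixed wooden block, 112 x 46 x 36 mm, origin under its centre, x along its length; two slots in its top, 29 mm either side of its middle along x, hold a key each, blade down. Which key is in which slot varies.
- key_head (a point): the key to use: centre of its black head, a wide rounded rectangle 44 mm wide (along x), 9 mm thick (along y), 30 mm high, standing upright; 60 mm above the worktop in the block. z points up. The blade's tip is 46 mm below this point: steel bit 11 mm wide (along x), 4 mm thick, 14 mm high, rounded tip, on a round neck. Mass 35 g; it is drawn straight up out of the block.
- key_collar (a point): centre of the underside of that key's round collar (22 mm across, 4 mm thick), 24 mm below the centre of its head and 22 mm above the blade's tip; axes as the key's. It lies at the keyway point when the key is fully in.
- spare_key_head (a point): another key, not to be used: centre of its round black head, 28 mm across and 9 mm thick, 59 mm above the worktop in the block.
- glass: loose drinking glass, 81 mm across, 92 mm high; origin at the centre of its underside.
- spice_jar: loose spice jar, 45 mm across, 106 mm high; origin at the centre of its underside.
- salt_shaker: loose shaker, 44 mm across, 90 mm high; origin at the centre of its underside.
- pepper_shaker: loose shaker, 44 mm across, 90 mm high; origin at the centre of its underside.

How it is judged:
On the way, in this order (a step that is already met when the one before it is completed fails the run):
1. the tray is fully home in the steriliser (within 4 mm), the key still out of the lock (distance between tray_handle and tray_home below 0.004 m and distance between key_collar and keyway above 0.05 m), for 0.2 s.
2. the key is down in the slot, its collar on the plate (within 3 mm in height and 4 mm sideways), not yet turned (z of key_collar in the frame of keyway below 0.003 m and horizontal distance between key_collar and keyway below 0.004 m and value of joint key_rotor below 0.4 rad), for 0.1 s.
At the end, for the whole second after the job is handed in: The key is still gripped by the fingers and held turned: rotor beyond 1.25 rad (stop at 1.5), collar within 4 mm of the plate and 5 mm of the slot's centre; the tray within 5 mm of fully home with peeler and both spoons in it; the round-headed key upright in the block, moved less than 15 mm (value of joint key_rotor above 1.25 rad and z of key_collar in the frame of keyway below 0.004 m and horizontal distance between key_collar and keyway below 0.005 m and contact force between the fingers and key above 2 N and distance between tray_handle and tray_home below 0.005 m and angle between spare_key_head's own z axis and vertical below 0.2 rad and distance of spare_key_head from where it was at the start of the episode below 0.015 m and z of peeler in the frame of tray_inside below 0.03 m and horizontal distance between peeler and tray_inside below 0.07 m and horizontal distance between each of spoon_small, spoon_large and tray_inside below 0.09 m); the arm keeps its last pose, push and grip.
It fails at once if the key was forced: more than 100 N between key and steriliser (contact force between key and steriliser above 100 N).
It fails at once if a bystander was knocked over or shoved more than 30 mm (distance of any of glass, spice_jar, salt_shaker, pepper_shaker from where it was at the start of the episode above 0.03 m or angle between any of glass, spice_jar, salt_shaker, pepper_shaker's own z axis and vertical above 0.5 rad).
It fails at once if a utensil was spilled from the tray (height (world z) of peeler above 0.06 m or distance between peeler and tray_inside above 0.1 m or distance between any of spoon_small, spoon_large and tray_inside above 0.12 m).
It also fails if it takes over 51 s, if anything falls off the work surface, if the arm or the gripper's body presses on something with over 40 N, if the wrist force passes 120 N, or if a joint passes its speed limit or range.

## Working session

There is one attempt and no reset: what is moved stays moved. The work goes in short steps, Python scripts to look and compute and a tool call to move; the robot and the scene stay as the last step left them, time stands still between calls to the robot, and variables do not carry over. Pictures are saved under pics/ and viewed, at most 13 in all, crops included, and the job is handed in when it is done.

Besides the shell and the picture viewer there is one more tool, called after ">>>" as a command line: name --argument value ..., lists and objects as JSON in quotes. arm_command: Moves the arm, as the interface text tells. Its arguments: {"type":"object","properties":{"fingers":{"type":"array","items":{"type":"number"}},"travel":{"type":"array","items":{"type":"array","items":{"type":"number"}}},"dr":{"type":"array","items":{"type":"array","items":{"type":"number"}}},"squeeze":{"type":"number"}},"required":["fingers","travel","dr"]}

```bash
mkdir -p pics; ls
cat > h.py <<'E'
from cell import *
import numpy as np, cv2
def snap(n,f=None):
    c=read_camera(n)
    if f: cv2.imwrite('pics/'+f,c['color'])
    np.savez('/tmp/%s.npz'%n,**c)
    return c
def rays(c,uv):
    uv=np.atleast_2d(uv).astype(float)
    K=np.array([[c['fx'],0,c['cx']],[0,c['fy'],c['cy']],[0,0,1]])
    p=cv2.undistortPoints(uv[:,None,:],K,np.array([c['k1'],0,0,0,0.]))[:,0]
    d=np.c_[p,np.ones(len(p))]@c['R']   # rows: R^T d
    return -c['R'].T@c['t'],d
def onplane(c,uv,z):
    o,d=rays(c,uv); return o+d*((z-o[2])/d[:,2])[:,None]
def bydepth(c,uv):
    o,d=rays(c,uv); uv=np.atleast_2d(uv).astype(int)
    return o+d*c['z_map'][uv[:,1],uv[:,0]][:,None]
def cloud(c):
    h,w=c['z_map'].shape; v,u=np.mgrid[:h,:w]
    P=bydepth(c,np.c_[u.ravel(),v.ravel()]).reshape(h,w,3); P[c['z_map']==0]=np.nan
    return P
E
python3 - <<'E'
from h import *
for n in ('top','side'):
    c=snap(n,n+'0.png'); print(n,c['fx'],c['k1'],-c['R'].T@c['t'],c['R'][2])
print(observe())
E
```

```text
pics
top 482.35667928355525 -0.049938533897557195 [ 0.44876924 -0.13420743  1.16830964] [ 0.10646913  0.02568087 -0.99398431]
side 471.94416509711965 -0.028031525202861667 [0.15509666 0.65250565 0.44125019] [ 0.40538883 -0.82795105 -0.3875009 ]
{'time': 0.1, 'qpos': array([-1.36400354e+00,  3.42626170e-01,  1.52487940e+00,  8.30700066e-06,
        1.27535522e+00, -1.45983624e-01]), 'qvel': array([-1.73753095e-03, -3.02008901e-03, -1.68815540e-03, -6.47484443e-05,
        1.74688900e-03, -1.19037910e-03]), 'joint_efforts': array([ 1.79956045e-03, -4.32003522e+01, -2.44694138e+01,  7.19071249e-02,
        5.26411249e-02, -5.85136513e-05]), 'tool_pos': array([ 0.18134507, -0.49229308,  0.19514311]), 'tool_rot': array([-3.14033916e+00, -1.92330387e-04,  3.52773864e-01]), 'contact_force': array([0.60884328, 0.02630654, 0.175674  ]), 'torque': array([ 0.01311826,  0.0464994 , -0.0070395 ]), 'grip_force': 0.0, 'opening': 0.09149670025885229}
```

View pics/top0.png

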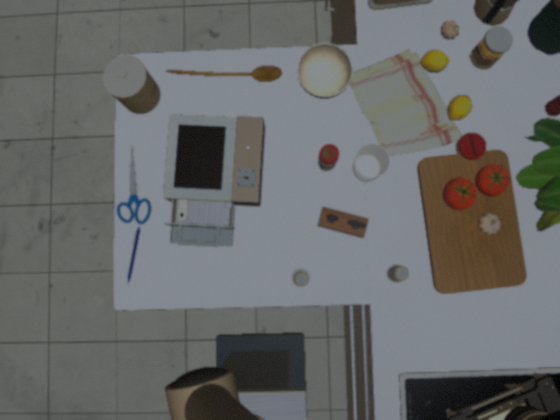

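View pics/side0.png

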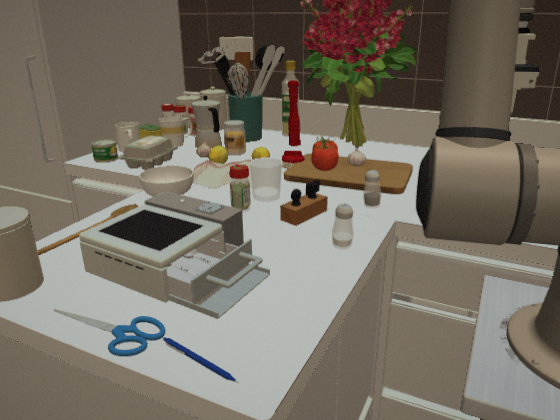

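The top view shows the steriliser at about (213,160), the tray sticking out below it to row 243 and the key block at (343,222). The lock plate is at (246,178). In the side view the wide key head is at (313,187) and the round one at (296,197). Next I'll measure.

Run:
```python
from h import *
c=dict(np.load('/tmp/top.npz')); 
im=c['color']
a=cv2.resize(im[105:255,155:275],None,fx=4,fy=4,interpolation=cv2.INTER_CUBIC)
b=cv2.resize(im[195:245,310:380],None,fx=4,fy=4,interpolation=cv2.INTER_CUBIC)
o=np.zeros((600,780,3),np.uint8); o[:,:480]=a; o[:200,490:770]=b
s=dict(np.load('/tmp/side.npz'))
b=cv2.resize(s['color'][175:245,265:335],None,fx=4,fy=4,interpolation=cv2.INTER_CUBIC); o[220:500,490:770]=b
o=np.clip(o.astype(float)*1.6,0,255).astype(np.uint8)
cv2.imwrite('pics/crop1.png',o)
P=cloud(c); z=P[...,2]
# rotor plate & column top, white top
def rect(mask,name):
    m=mask.astype(np.uint8); n,l,st,ce=cv2.connectedComponentsWithStats(m)
    for i in range(1,n):
        if st[i,4]>30:
            q=P[l==i][:,:2].astype(np.float32); r=cv2.minAreaRect(q); print(name,st[i],np.round(r[0],4),np.round(r[1],3),round(r[2],1),np.median(z[l==i]).round(4))
reg=np.zeros(z.shape,bool); reg[100:290,110:420]=1
rect(reg&(z>.07)&(z<.12),'70-120'); rect(reg&(z>.028)&(z<.055),'28-55')
```

```text
70-120 [118 100  28   6 106] [0.8399 0.2309] [0.011 0.06 ] 2.9 0.0846
70-120 [ 163  114  101   90 8121] [0.7001 0.0394] [0.225 0.202] 85.3 0.0798
70-120 [355 143  35  37 253] [ 0.6774 -0.3245] [0.078 0.08 ] 68.2 0.0861
70-120 [319 144  21  22 365] [ 0.6941 -0.228 ] [0.044 0.044] 45.0 0.1058
70-120 [349 220  18   8  66] [ 0.5363 -0.2876] [0.041 0.008] 73.0 0.074
70-120 [393 265  16  16 199] [ 0.4228 -0.3781] [0.034 0.033] 42.9 0.0846
70-120 [294 272  15  15 184] [ 0.4156 -0.1553] [0.032 0.031] 87.8 0.0852
28-55 [124 100  31  11 113] [0.8453 0.2255] [0.018 0.073] 10.1 0.041
28-55 [392 100  28  20 307] [ 0.8121 -0.4243] [0.037 0.076] 20.1 0.0314
28-55 [356 149  29  28 165] [ 0.6883 -0.3345] [0.07  0.043] 44.6 0.0412
28-55 [318 159  18  11  40] [ 0.6807 -0.222 ] [0.043 0.016] 64.8 0.0388
28-55 [353 165  20  16  43] [ 0.6557 -0.3057] [0.058 0.016] 49.0 0.0409
28-55 [167 199  20  25  89] [0.5769 0.1412] [0.072 0.032] 27.5 0.0421
28-55 [232 203  29   3  43] [ 0.5935 -0.032 ] [0.065 0.003] 87.8 0.0423
28-55 [228 207   4  20  41] [0.5649 0.0083] [0.003 0.045] 85.5 0.0428
28-55 [318 207  51  31 807] [ 0.545  -0.2601] [0.112 0.047] 73.4 0.0359
28-55 [177 226  55  21 330] [0.5197 0.0683] [0.127 0.045] 85.3 0.049
28-55 [387 264  14  19  88] [ 0.4221 -0.3709] [0.028 0.042] 86.3 0.0421
28-55 [292 269  19  18  78] [ 0.4177 -0.1563] [0.042 0.039] 88.5 0.0423
```

View pics/crop1.png

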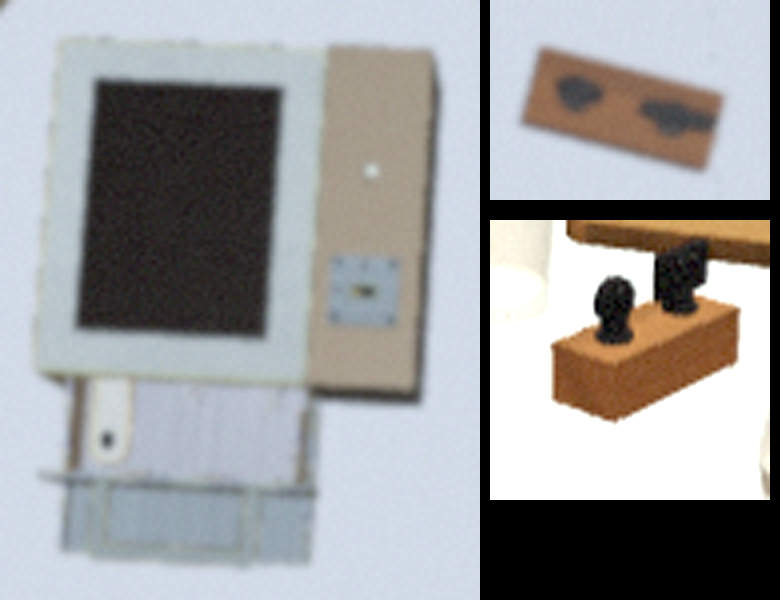

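The crop shows the wide-headed key in the right-hand slot at about (356,224), which matches the depth blob at (0.536,-0.288) with its top at 0.074. The round key is on the left. The slot is at about (246,177.5) and the tray bar at row 243. I'll refine the steriliser frame and handle position.

```bash
cat >> h.py <<'E'
def down(yaw):  # tool axes as columns
    c,s=np.cos(yaw),np.sin(yaw); return np.array([[c,s,0],[s,-c,0],[0,0,-1]])
from scipy.spatial.transform import Rotation as Ro
def rel(p,yaw,st=None):
    "travel and dr from measured pose to downward pose"
    st=st or observe(); R0=Ro.from_euler('xyz',st['tool_rot'])
    t=R0.inv().apply(np.array(p)-st['tool_pos']); d=(R0.inv()*Ro.from_matrix(down(yaw))).as_rotvec(degrees=True)
    return np.round(t,4),np.round(d,2)
E
python3 - <<'E'
from h import *
c=dict(np.load('/tmp/top.npz')); P=cloud(c); z=P[...,2]
# steriliser yaw from top's fitted edges
m=np.zeros(z.shape,np.uint8); m[112:206,160:266]=((z>.07)&(z<.1))[112:206,160:266]
cn=max(cv2.findContours(m,0,1)[0],key=len)[:,0]; Q=P[cn[:,1],cn[:,0]][:,:2]
th=-0.082
for it in range(3):
    R=np.array([[np.cos(th),np.sin(th)],[-np.sin(th),np.cos(th)]]); q=Q@R.T
    lo,hi=np.percentile(q,3,0),np.percentile(q,97,0)
    ds=[]
    for ax,v in ((0,lo[0]),(0,hi[0]),(1,lo[1]),(1,hi[1])):
        s=q[np.abs(q[:,ax]-v)<.006]; s=s[(s[:,1-ax]>lo[1-ax]+.015)&(s[:,1-ax]<hi[1-ax]-.015)]
        k=np.polyfit(s[:,1-ax],s[:,ax],1); ds.append((k[0]*(1 if ax else -1),np.median(s[:,ax])))
    print(np.round(ds,4)); th+=np.mean([d[0] for d in ds])
print('yaw',th)
R=np.array([[np.cos(th),np.sin(th)],[-np.sin(th),np.cos(th)]])
e=[d[1] for d in ds]; o=R.T@np.array([(e[0]+e[1])/2-.1,(e[2]+e[3])/2+.027]); print('origin',o)
print('keyway',o+R.T@[.055,-.107],'slot px',onplane(c,[[246,177.5]],.088), 'home',o+R.T@[-.044,0])
h=P[220:256,165:245].reshape(-1,3); h=h[(h[:,2]>.04)&(h[:,2]<.058)]; h=np.c_[(h[:,:2]-o)@R.T,h[:,2]]
b=h[h[:,0]<-.09]; print(np.histogram(b[:,0],np.arange(-.16,-.08,.005))); 
b=b[b[:,0]<np.percentile(b[:,0],3)+.012]; print(len(b),b.mean(0),b.min(0),b.max(0))
print(rel([.40,-.25,.19],th)); print(rel([.40,.09,.19],th))
E
```

```text
[[-0.0043  0.5946]
 [ 0.0022  0.7925]
 [ 0.     -0.0151]
 [-0.0037  0.2065]]
[[-0.0029  0.5945]
 [ 0.0037  0.7924]
 [ 0.0015 -0.0141]
 [-0.0021  0.2075]]
[[-0.0029  0.5945]
 [ 0.0036  0.7924]
 [ 0.0014 -0.0142]
 [-0.0021  0.2074]]
yaw -0.08340536590163057
origin [0.60167066 0.0737716 ]
keyway [ 0.64756544 -0.03743843] slot px [[ 0.64822954 -0.03759532  0.088     ]] home [0.55782361 0.07743718]
(array([ 0,  0,  0,  0,  0,  0,  0,  0,  0,  0,  0, 71, 94, 35,  0]), array([-0.16 , -0.155, -0.15 , -0.145, -0.14 , -0.135, -0.13 , -0.125,
       -0.12 , -0.115, -0.11 , -0.105, -0.1  , -0.095, -0.09 , -0.085]))
190 [-0.09871678  0.00014388  0.04902249] [-0.10404103 -0.04914182  0.04194862] [-0.09250894  0.05079378  0.05506042]
(array([ 0.2889, -0.1518,  0.0054]), array([-0.07,  0.  , 24.99]))
(array([ 0.4064, -0.4709,  0.0058]), array([-0.07,  0.  , 24.99]))
```

>>> arm_command --fingers '[1, 1, 1, 1, 1, 1, 1, 1]' --travel '[[0.036, -0.019, 0], [0.072, -0.038, 0], [0.108, -0.057, 0], [0.144, -0.076, 0], [0.18, -0.095, 0], [0.216, -0.114, 0], [0.252, -0.133, 0], [0.288, -0.152, 0]]' --dr '[[0, 0, 5], [0, 0, 10], [0, 0, 15], [0, 0, 20], [0, 0, 25], [0, 0, 25], [0, 0, 25], [0, 0, 25]]' --squeeze 20

```text
time: 0.77
tool_pos: [0.4, -0.2487, 0.1956]
tool_rot: [-3.141, 0.0, -0.084]
contact_force: [0.1, -0.1, -1.0]
opening: 0.0427
grip_force: 0.0
```

Run:
```python
from h import *
print(rel([.452,.0863,.15],-.0834),rel([.452,.0863,.028],-.0834),observe()['time'])
```

```text
(array([ 0.0238, -0.3382,  0.0456]), array([-0.01,  0.02, -0.02])) (array([ 0.0238, -0.3381,  0.1676]), array([-0.01,  0.02, -0.02])) 0.7667
```

>>> arm_command --fingers '[1, 1, 1, 1, 1, 1, 1, 1]' --travel '[[0.003, -0.041, 0], [0.006, -0.082, 0], [0.009, -0.123, 0], [0.012, -0.164, 0], [0.015, -0.205, 0], [0.018, -0.246, 0], [0.021, -0.287, 0.02], [0.024, -0.32, 0.045]]' --dr '[[0, 0, 0], [0, 0, 0], [0, 0, 0], [0, 0, 0], [0, 0, 0], [0, 0, 0], [0, 0, 0], [0, 0, 0]]'

```text
time: 1.43
tool_pos: [0.4505, 0.0657, 0.154]
tool_rot: [-3.141, -0.005, -0.083]
contact_force: [1.8, 0.6, -0.8]
opening: 0.0005
grip_force: 0.0
```

Run:
```python
from h import *
print(rel([.452,.0863,.028],-.0834),observe()['time'])
```

```text
(array([-0.0008, -0.0206,  0.126 ]), array([-0.02, -0.27,  0.04])) 1.4333
```

>>> arm_command --fingers '[1, 1, 1, 1, 1, 1]' --travel '[[0, -0.018, 0.035], [0, -0.018, 0.07], [0, -0.018, 0.105], [0, -0.018, 0.12], [0.01, -0.018, 0.121], [0.022, -0.018, 0.121]]' --dr '[[0, 0, 0], [0, 0, 0], [0, 0, 0], [0, 0, 0], [0, 0, 0], [0, 0, 0]]'

```text
time: 1.93
tool_pos: [0.4722, 0.0794, 0.0312]
tool_rot: [3.141, 0.003, -0.083]
contact_force: [0.2, -0.2, 1.0]
opening: 0.0002
grip_force: 0.0
```

>>> arm_command --fingers '[1, 1, 1, 1, 1, 1, 1, 1]' --travel '[[0.007, 0, 0], [0.014, 0, 0], [0.02, 0, 0], [0.026, 0, 0], [0.032, 0, 0], [0.038, 0, 0], [0.044, 0, 0], [0.05, 0, 0]]' --dr '[[0, 0, 0], [0, 0, 0], [0, 0, 0], [0, 0, 0], [0, 0, 0], [0, 0, 0], [0, 0, 0], [0, 0, 0]]'

```text
time: 2.6
tool_pos: [0.5231, 0.0752, 0.032]
tool_rot: [3.142, -0.0, -0.084]
contact_force: [0.3, -0.4, -0.5]
opening: 0.0004
grip_force: 0.0
```

Run:
```python
from h import *
o=np.array([.60167,.07377]); th=-.0834
R=np.array([[np.cos(th),np.sin(th)],[-np.sin(th),np.cos(th)]])
print(R@(observe()['tool_pos'][:2]-o),observe()['time'])
c=snap('top','top1.png');P=cloud(c)
h=P[190:256,165:245].reshape(-1,3); h=h[(h[:,2]>.05)&(h[:,2]<.064)]; h=np.c_[(h[:,:2]-o)@R.T,h[:,2]]; h=h[(h[:,0]<.02)&(abs(h[:,1])>.05)]
print(len(h),np.median(h,0))
```

```text
[-0.07844792 -0.00514985] 2.6
14 [ 0.00054344 -0.08765861  0.05824063]
```

>>> arm_command --fingers '[1, 1, 1, 1, 1]' --travel '[[0.004, 0, 0], [0.008, 0, 0], [0.012, 0, 0], [0.016, 0, 0], [0.016, 0, 0]]' --dr '[[0, 0, 0], [0, 0, 0], [0, 0, 0], [0, 0, 0], [0, 0, 0]]'

```text
time: 3.07
tool_pos: [0.5393, 0.0738, 0.032]
tool_rot: [3.142, -0.001, -0.084]
contact_force: [0.1, -0.3, -0.7]
opening: 0.0001
grip_force: 0.0
```

Run:
```python
from h import *
s=dict(np.load('/tmp/top.npz'))['color'][150:260,140:280]
c=snap('side')
o=np.zeros((440,780,3),np.uint8); o[:330,:420]=cv2.resize(s,None,fx=3,fy=3)
o[:440,430:780]=cv2.resize(c['color'][180:320,120:290],(350,288))[:440].repeat(1,0) if 0 else cv2.copyMakeBorder(cv2.resize(c['color'][180:320,120:290],(350,288)),0,152,0,0,cv2.BORDER_CONSTANT)
cv2.imwrite('pics/c2.png',o)
```

```text
(no output)
```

View pics/c2.png

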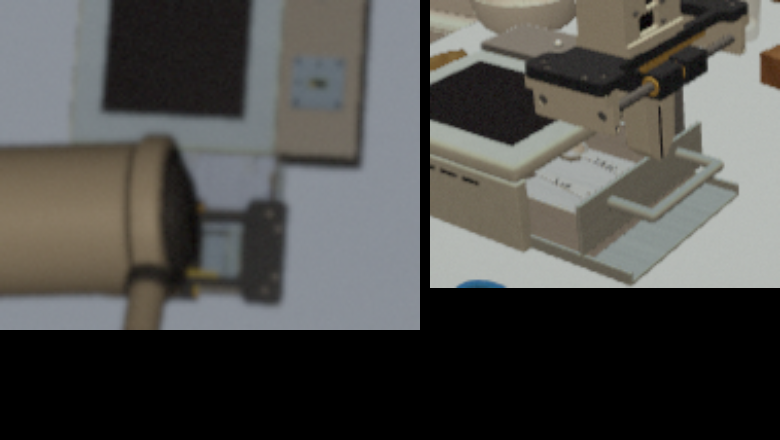

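The picture is ambiguous about whether the fingers are in front of the tray panel or behind it. I'll project the known points into the side view to check.

```bash
cat >> h.py <<'E'
def proj(c,X):
    K=np.array([[c['fx'],0,c['cx']],[0,c['fy'],c['cy']],[0,0,1]])
    return cv2.projectPoints(np.atleast_2d(X).astype(float),cv2.Rodrigues(c['R'])[0],c['t'],K,np.array([c['k1'],0,0,0,0.]))[0][:,0]
O=np.array([.60167,.07377]); TH=-.0834
RS=np.array([[np.cos(TH),np.sin(TH)],[-np.sin(TH),np.cos(TH)]])
def s2w(p): return np.r_[O+RS.T@np.array(p[:2]),p[2]]
def w2s(P): P=np.asarray(P); return np.concatenate([(P[...,:2]-O)@RS.T,P[...,2:]],-1)
E
python3 - <<'E'
from h import *
c=dict(np.load('/tmp/side.npz')); st=observe()
print('tcp s',w2s(st['tool_pos']))
im=cv2.resize(c['color'][180:320,120:290],None,fx=4,fy=4,interpolation=cv2.INTER_CUBIC)
pts={'tcp':st['tool_pos'],'b+':s2w([-.139,.045,.045]),'b-':s2w([-.139,-.045,.045]),'p+':s2w([-.095,.081,.06]),'p-':s2w([-.095,-.081,.06]),'h+':s2w([-.044,.045,.045]),'h-':s2w([-.044,-.045,.045]),'f':s2w([0,.084,.078])}
for k,p in pts.items():
    u=(proj(c,p)[0]-[120,180])*4; print(k,u.round()); cv2.circle(im,tuple(int(v) for v in u),4,(0,0,255),-1); cv2.putText(im,k,tuple(int(v)+5 for v in u),0,.6,(0,0,255),2)
cv2.imwrite('pics/c3.png',im)
E
```

```text
tcp s [-0.06268697 -0.00516605  0.03189158]
tcp [434. 369.]
b+ [516. 450.]
b- [638. 346.]
p+ [361. 430.]
p- [594. 255.]
h+ [320. 384.]
h- [452. 291.]
f [161. 327.]
```

View pics/c3.png

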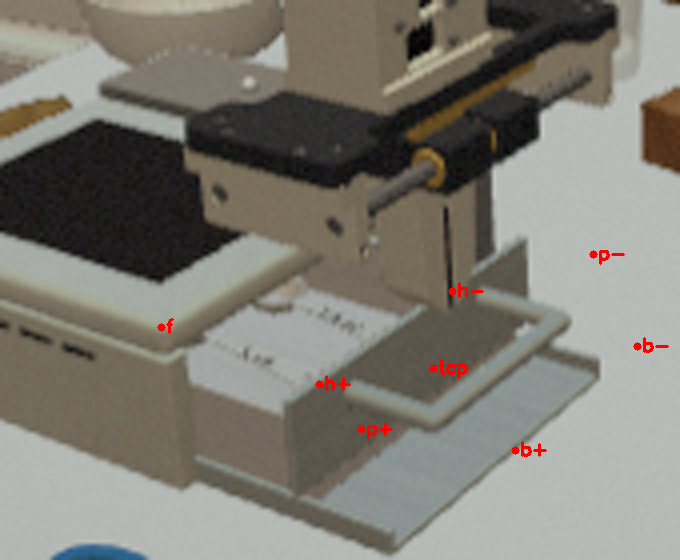

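The marks don't line up with the picture, so I'll check the side camera against its depth and the known structure.

Run:
```python
from h import *
c=dict(np.load('/tmp/side.npz'))
f=lambda x,y:[x/4+120,y/4+180]
np.set_printoptions(precision=4,suppress=True)
for n,uv,z in (('bar near',(430,420),.045),('bar far',(565,320),.045),('panel top L',(292,403),.06),('panel top R',(525,243),.06),('ledge R',(597,375),.004),('ledge L',(392,545),.01),('body corner',(190,352),.078)):
    print(n,w2s(onplane(c,[f(*uv)],z))[0],'depth',w2s(bydepth(c,[f(*uv)]))[0])
for uv in ((420,270),(435,295),(455,300),(445,340),(400,360),(340,420),(320,330)): print(uv,w2s(bydepth(c,[f(*uv)]))[0])
print('block',proj(c,[[.545,-.2601,.036]]), 'salt',proj(c,[.4156,-.1553,.09]))
t=dict(np.load('/tmp/top.npz'))
print('time',observe()['time'],observe()['opening'])
```

```text
bar near [-0.0982  0.0441  0.045 ] depth [-0.1009  0.0474  0.0476]
bar far [-0.1008 -0.0484  0.045 ] depth [-0.1032 -0.0448  0.0474]
panel top L [-0.0605  0.0796  0.06  ] depth [-0.059   0.0779  0.0586]
panel top R [-0.0625 -0.0756  0.06  ] depth [-0.0597 -0.0795  0.0576]
ledge R [-0.0997 -0.0744  0.004 ] depth [-0.1002 -0.0736  0.0046]
ledge L [-0.1036  0.0785  0.01  ] depth [-0.0977  0.0715  0.0034]
body corner [-0.0232  0.0927  0.078 ] depth [0.0674 0.0065 0.008 ]
(420, 270) [-0.0722  0.0119  0.0891]
(435, 295) [-0.0729  0.0041  0.0743]
(455, 300) [-0.0704 -0.0122  0.0635]
(445, 340) [-0.0578 -0.0202  0.037 ]
(400, 360) [-0.0593  0.0125  0.0442]
(340, 420) [-0.0594  0.0521  0.0371]
(320, 330) [ 0.0301 -0.0399  0.0071]
block [[303.9391 201.2076]] salt [[344.2549 204.5742]]
time 3.1167 0.0003789372320985165
```

Run:
```python
from h import *
np.set_printoptions(precision=4,suppress=True)
c=snap('wrist','w1.png'); P=w2s(cloud(c)); print('cam',w2s(-c['R'].T@c['t']),c['R'][2])
for v in range(30,420,60): print(v,[P[v,u].round(3).tolist() for u in (60,280,500)])
s=dict(np.load('/tmp/side.npz')); Q=w2s(cloud(s)); q=Q[230:262,210:240].reshape(-1,3)
q=q[(q[:,0]<-.064)&(q[:,0]>-.085)&(q[:,2]>.03)]; print(len(q),q.min(0),q.max(0))
```

```text
cam [ 0.0088 -0.0061  0.2197] [-0.2697  0.0227 -0.9627]
30 [[0.039, 0.075, 0.076], [0.037, -0.007, 0.077], [0.038, -0.086, 0.082]]
90 [[0.017, 0.076, 0.078], [0.016, -0.007, 0.077], [0.017, -0.088, 0.082]]
150 [[-0.013, 0.127, -0.002], [-0.014, -0.007, 0.007], [-0.013, -0.143, -0.002]]
210 [[-0.051, 0.133, -0.001], [-0.049, -0.007, 0.007], [-0.051, -0.148, -0.001]]
270 [[-0.093, 0.14, -0.001], [-0.055, -0.007, 0.079], [-0.093, -0.155, -0.0]]
330 [[-0.14, 0.149, -0.001], [-0.065, -0.007, 0.108], [-0.14, -0.164, -0.001]]
390 [[-0.039, 0.033, 0.168], [-0.039, -0.006, 0.167], [-0.04, -0.047, 0.167]]
438 [-0.0756 -0.0263  0.0635] [-0.0641  0.0244  0.1258]
```

View pics/w1.png

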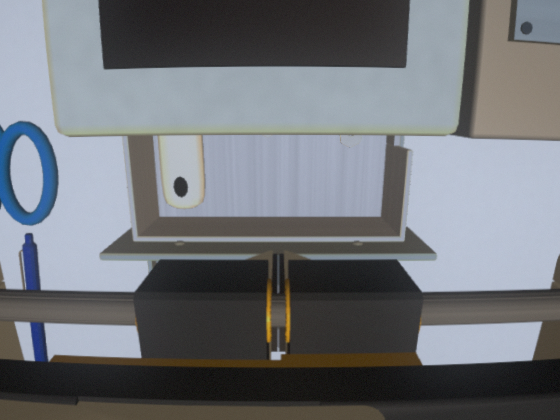

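Run:
```python
from h import *
np.set_printoptions(precision=3,suppress=True)
c=dict(np.load('/tmp/wrist.npz'));P=w2s(cloud(c))
for v in range(236,300,6): print(v,[P[v,u].round(3).tolist() for u in (240,272,290)])
s=dict(np.load('/tmp/side.npz')); Q=w2s(cloud(s))
f=lambda x,y:(y//4+180,x//4+120)
for uv in ((230,180),(230,210),(300,210),(300,235),(340,255),(400,200),(420,240),(420,280),(430,300),(430,320),(430,345),(434,369),(434,385)): print(uv,Q[f(*uv)])
```

```text
236 [[-0.053, 0.013, 0.042], [-0.053, -0.003, 0.041], [-0.053, -0.012, 0.042]]
242 [[-0.056, 0.013, 0.043], [-0.056, -0.003, 0.042], [-0.056, -0.012, 0.042]]
248 [[-0.057, 0.012, 0.05], [-0.056, -0.003, 0.051], [-0.056, -0.012, 0.051]]
254 [[-0.057, 0.012, 0.057], [-0.055, -0.003, 0.062], [-0.053, -0.011, 0.066]]
260 [[-0.028, 0.004, 0.133], [-0.055, -0.004, 0.069], [-0.028, -0.009, 0.133]]
266 [[-0.028, 0.003, 0.137], [-0.055, -0.004, 0.076], [-0.028, -0.009, 0.136]]
272 [[-0.028, 0.003, 0.14], [-0.054, -0.004, 0.083], [-0.028, -0.009, 0.14]]
278 [[-0.028, 0.002, 0.144], [-0.054, -0.004, 0.088], [-0.028, -0.009, 0.143]]
284 [[-0.028, 0.002, 0.146], [-0.054, -0.004, 0.094], [-0.028, -0.009, 0.146]]
290 [[-0.028, 0.002, 0.149], [-0.055, -0.004, 0.098], [-0.028, -0.009, 0.15]]
296 [[-0.028, 0.002, 0.151], [-0.033, -0.005, 0.143], [-0.028, -0.009, 0.152]]
(230, 180) [-0.04   0.08   0.149]
(230, 210) [-0.039  0.08   0.137]
(300, 210) [-0.074  0.08   0.146]
(300, 235) [-0.074  0.082  0.137]
(340, 255) [-0.091  0.08   0.133]
(400, 200) [-0.074  0.024  0.126]
(420, 240) [-0.073  0.012  0.103]
(420, 280) [-0.072  0.013  0.085]
(430, 300) [-0.069  0.004  0.071]
(430, 320) [-0.058 -0.009  0.052]
(430, 345) [-0.058 -0.008  0.041]
(434, 369) [-0.058 -0.01   0.029]
(434, 385) [-0.058 -0.009  0.021]
```

The gripper is sound but its tip sits about 30 mm higher than reported. Both cameras put the finger ends at z≈0.062 and the body at 0.13, so the fingers passed over the bar. I'll allow true tip z = reported + 0.030, back off, lower and push again.

>>> arm_command --fingers '[1, 1, 1, 1, 1, 1, 1]' --travel '[[0, 0, -0.012], [-0.035, -0.004, -0.012], [-0.075, -0.004, -0.012], [-0.08, -0.004, -0.006], [-0.08, -0.004, 0.01], [-0.08, -0.004, 0.032], [-0.08, -0.004, 0.032]]' --dr '[[0, 0, 0], [0, 0, 0], [0, 0, 0], [0, 0, 0], [0, 0, 0], [0, 0, 0], [0, 0, 0]]'

```text
time: 3.75
tool_pos: [0.4565, 0.0845, -0.0024]
tool_rot: [3.141, 0.005, -0.083]
contact_force: [-1.3, -1.0, -0.1]
opening: 0.0003
grip_force: 0.0
```

>>> arm_command --fingers '[1, 1, 1, 1, 1, 1, 1, 1]' --travel '[[0.012, 0, 0], [0.022, 0, 0], [0.028, 0, 0], [0.034, 0, 0], [0.04, 0, 0], [0.046, 0, 0], [0.052, 0, 0], [0.058, 0, 0]]' --dr '[[0, 0, 0], [0, 0, 0], [0, 0, 0], [0, 0, 0], [0, 0, 0], [0, 0, 0], [0, 0, 0], [0, 0, 0]]'

```text
time: 4.42
tool_pos: [0.517, 0.0797, 0.0]
tool_rot: [3.141, 0.001, -0.083]
contact_force: [-3.7, 0.4, 3.3]
opening: 0.0011
grip_force: 1.9
```

>>> arm_command --fingers '[1, 1, 1, 1, 1, 1, 1, 1]' --travel '[[0.005, 0, 0], [0.01, 0, 0], [0.014, 0, 0], [0.018, 0, 0], [0.021, 0, 0], [0.024, 0, 0], [0.026, 0, 0], [0.028, 0, 0]]' --dr '[[0, 0, 0], [0, 0, 0], [0, 0, 0], [0, 0, 0], [0, 0, 0], [0, 0, 0], [0, 0, 0], [0, 0, 0]]'

```text
time: 5.08
tool_pos: [0.5427, 0.0776, -0.0003]
tool_rot: [3.141, 0.005, -0.084]
contact_force: [-14.3, 2.5, 10.1]
opening: 0.0002
grip_force: 7.2
```

Run:
```python
from h import *
print(w2s(observe()['tool_pos']))
c=snap('side','s4.png'); Q=w2s(cloud(c)).reshape(-1,3)
b=Q[(abs(Q[:,1])<.042)&(abs(Q[:,2]-.045)<.006)&(Q[:,0]<-.03)&(Q[:,0]>-.12)&(abs(Q[:,1])>.028)]
print(len(b),np.median(b,0) if len(b) else '')
p=Q[(abs(Q[:,1])<.08)&(abs(Q[:,1])>.05)&(Q[:,2]>.02)&(Q[:,2]<.055)&(Q[:,0]<.01)&(Q[:,0]>-.08)]; print(len(p),np.median(p,0))
```

```text
[-0.059084   -0.00108884 -0.00031007]
33 [-0.04682784  0.03587961  0.04886726]
275 [-0.00242829  0.06648466  0.03795722]
```

>>> arm_command --fingers '[1, 1, 1, 1]' --travel '[[0.002, 0, 0], [0.003, 0, 0], [0.003, 0, 0], [0.003, 0, 0]]' --dr '[[0, 0, 0], [0, 0, 0], [0, 0, 0], [0, 0, 0]]'

```text
time: 5.47
tool_pos: [0.5425, 0.0776, -0.0006]
tool_rot: [3.141, 0.011, -0.083]
contact_force: [-18.3, 1.2, 11.8]
opening: 0.0003
grip_force: 9.1
```

Run:
```python
from h import *
st=observe(); print(w2s(st['tool_pos']))
# block yaw 73.4deg; tool y along head thickness => tool x along head width or opposite
for y in (73.4-180,73.4): print(y,rel([.5365,-.2877,.15],np.radians(y)))
```

```text
[-0.05932711 -0.00111455 -0.00058912]
-106.6 (array([ 0.0228,  0.3646, -0.1506]), array([  0.58,   0.41, 101.83]))
73.4 (array([ 0.0228,  0.3646, -0.1506]), array([ -0.39,   0.54, -78.17]))
```

Force rises to 18 N with no movement and the bar is at home distance, so the tray is home. Next is the key block.

>>> arm_command --fingers '[1, 1, 1, 1, 0.5, 0, -0.4, -0.4]' --travel '[[-0.02, 0, 0], [-0.03, 0, -0.03], [-0.03, 0, -0.07], [-0.03, 0, -0.11], [-0.03, 0.02, -0.14], [-0.02, 0.06, -0.15], [-0.01, 0.1, -0.15], [0, 0.14, -0.15]]' --dr '[[0, 0, 0], [0, 0, 0], [0, 0, 0], [0, 0, 0], [0, 0, -7], [0, 0, -14], [0, 0, -21], [0, 0, -28]]'

```text
time: 6.13
tool_pos: [0.5364, -0.054, 0.1519]
tool_rot: [3.138, -0.005, 0.387]
contact_force: [0.6, -0.1, -0.4]
opening: 0.0227
grip_force: 0.0
```

Run:
```python
from h import *
print(rel([.5365,-.2877,.15],np.radians(73.4)),observe()['qpos'][[0,5]])
```

```text
(array([-0.0883,  0.2164,  0.0022]), array([  0.31,  -0.16, -51.2 ])) [-0.24240679  0.94100862]
```

>>> arm_command --fingers '[-0.4, -0.4, -0.4, -0.4, -0.4, -0.4, -0.4, -0.4]' --travel '[[-0.012, 0.03, 0], [-0.024, 0.06, 0], [-0.036, 0.09, 0], [-0.048, 0.12, 0], [-0.06, 0.15, 0], [-0.072, 0.18, 0], [-0.08, 0.2, 0], [-0.087, 0.213, 0]]' --dr '[[0, 0, -7], [0, 0, -14], [0, 0, -21], [0, 0, -28], [0, 0, -35], [0, 0, -42], [0, 0, -49], [0, 0, -51]]'

```text
time: 6.8
tool_pos: [0.5334, -0.286, 0.1499]
tool_rot: [3.139, 0.001, 1.275]
contact_force: [-0.3, 1.1, 0.3]
opening: 0.0644
grip_force: 0.0
```

Run:
```python
from h import *
np.set_printoptions(precision=4,suppress=True)
st=observe();print(st['tool_pos'],st['tool_rot'],st['opening'])
c=snap('wrist','w2.png'); P=cloud(c)
im=c['color'].astype(int); dark=(im.max(2)<70)&(P[...,2]>.05)&(P[...,2]<.09)
n,l,s,ce=cv2.connectedComponentsWithStats(dark.astype(np.uint8))
for i in range(1,n):
    if s[i,4]>150:
        q=P[l==i]; m=q[:,2]>np.percentile(q[:,2],90)-.004
        r=cv2.minAreaRect(q[m][:,:2].astype(np.float32)); print(s[i],np.median(q[m][:,2]),r)
```

```text
[ 0.5334 -0.286   0.1499] [3.139  0.0015 1.2747] 0.06435210188316114
[431  52  14  38 188] 0.06347199264399034 ((0.672589123249054, -0.22366036474704742), (0.025440014898777008, 0.004056481644511223), 74.30371856689453)
[277 116  13  36 440] 0.07023590744880825 ((0.5520737171173096, -0.23425397276878357), (0.020497994497418404, 0.008613167330622673), 73.05101013183594)
[277 180  13  59 657] 0.07304040999003117 ((0.535282552242279, -0.2885558605194092), (0.04162133112549782, 0.00822918675839901), 73.45287322998047)
[194 326  17  23 196] 0.07208624222134913 ((0.43727558851242065, -0.3761710524559021), (0.0026832628063857555, 0.015369920060038567), 15.772317886352539)
```

View pics/w2.png

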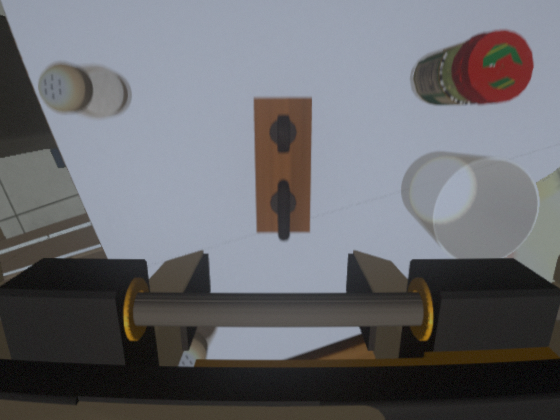

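The picture shows the wide key at (284,210), nearest the gripper, with the fingers open on either side and the glass and jar clear. I'll check finger tip height and work out the descent.

Run:
```python
from h import *
c=dict(np.load('/tmp/wrist.npz'));P=cloud(c)
q=P[240:340,150:212].reshape(-1,3); q=q[(q[:,2]>.1)&(q[:,2]<.23)]; print('finger z',np.percentile(q[:,2],[0,1,5,20,50]))
print(rel([.5358,-.288,.014],1.282))
```

```text
finger z [0.17927806 0.18047837 0.18356362 0.19178958 0.20435116]
(array([0.0011, 0.0024, 0.1358]), array([ 0.15,  0.15, -0.57]))
```

>>> arm_command --fingers '[-0.4, -0.4, -0.4, -0.4, -0.4, -0.4]' --travel '[[0.001, 0.002, 0.035], [0.001, 0.002, 0.07], [0.001, 0.002, 0.1], [0.001, 0.002, 0.12], [0.001, 0.002, 0.132], [0.001, 0.002, 0.136]]' --dr '[[0, 0, -0.5], [0, 0, -0.5], [0, 0, -0.5], [0, 0, -0.5], [0, 0, -0.5], [0, 0, -0.5]]'

```text
time: 7.35
tool_pos: [0.5346, -0.2815, 0.012]
tool_rot: [-3.139, -0.001, 1.279]
contact_force: [0.3, 0.1, 0.3]
opening: 0.0639
grip_force: 0.0
```

>>> arm_command --fingers '[1, 1, 1, 1, 1, 1, 1, 1]' --travel '[[0, 0, 0], [0, 0, 0], [0, 0, 0], [0, 0, 0], [0, 0, 0], [0, 0, 0], [0, 0, 0], [0, 0, 0]]' --dr '[[0, 0, 0], [0, 0, 0], [0, 0, 0], [0, 0, 0], [0, 0, 0], [0, 0, 0], [0, 0, 0], [0, 0, 0]]' --squeeze 40

```text
time: 8.02
tool_pos: [0.5352, -0.2822, 0.0141]
tool_rot: [3.141, 0.0, 1.279]
contact_force: [-0.1, 0.6, 0.4]
opening: 0.0155
grip_force: 0.4
```

>>> arm_command --fingers '[0.5, 0.5, 0.5, 1, 1, 1, 1, 1]' --travel '[[0, 0, 0], [-0.0055, 0.002, 0], [-0.0055, 0.002, 0], [-0.0055, 0.002, 0], [-0.0055, 0.002, 0], [-0.0055, 0.002, 0], [-0.0055, 0.002, 0], [-0.0055, 0.002, 0]]' --dr '[[0, 0, 0], [0, 0, 0], [0, 0, 0], [0, 0, 0], [0, 0, 0], [0, 0, 0], [0, 0, 0], [0, 0, 0]]' --squeeze 40

```text
time: 8.68
tool_pos: [0.5365, -0.2885, 0.0143]
tool_rot: [3.139, 0.001, 1.279]
contact_force: [4.0, -1.3, -0.3]
opening: 0.0087
grip_force: 40.0
```

>>> arm_command --fingers '[1, 1, 1, 1, 1, 1]' --travel '[[0, 0, -0.01], [0, 0, -0.025], [0, 0, -0.045], [0, 0, -0.08], [0, 0, -0.115], [0, 0, -0.136]]' --dr '[[0, 0, 0], [0, 0, 0], [0, 0, 0], [0, 0, 0], [0, 0, 0], [0, 0, 0]]'

```text
time: 9.18
tool_pos: [0.5356, -0.2882, 0.1534]
tool_rot: [3.14, 0.001, 1.279]
contact_force: [0.7, -1.3, 0.4]
opening: 0.0085
grip_force: 40.0
```

Run:
```python
from h import *
st=observe();print(st['opening'],st['grip_force'])
kw=s2w([.055,-.107,.0]); print(kw)
print(rel([kw[0],kw[1],.15],TH+np.pi/2))
```

```text
0.008516356237217504 39.99889254570007
[ 0.64756537 -0.03743978  0.        ]
(array([0.2723, 0.0352, 0.0032]), array([  0.11,   0.07, -11.92]))
```

>>> arm_command --fingers '[1, 1, 1, 1, 1, 1, 1, 1]' --travel '[[0.03, 0.004, 0], [0.065, 0.008, 0], [0.1, 0.012, 0], [0.135, 0.017, 0], [0.165, 0.022, 0], [0.19, 0.027, 0], [0.202, 0.035, 0], [0.202, 0.035, 0]]' --dr '[[0, 0, -3], [0, 0, -6], [0, 0, -9], [0, 0, -12], [0, 0, -12], [0, 0, -12], [0, 0, -12], [0, 0, -12]]'

```text
time: 9.85
tool_pos: [0.6277, -0.1016, 0.1495]
tool_rot: [-3.14, -0.001, 1.492]
contact_force: [-0.8, 0.1, -1.0]
opening: 0.0086
grip_force: 40.0
```

Run:
```python
from h import *
np.set_printoptions(precision=4,suppress=True)
st=observe();print(st['tool_pos'],st['tool_rot'])
c=snap('wrist','w3.png'); P=cloud(c)
```

```text
[ 0.6277 -0.1016  0.1495] [-3.1405 -0.0007  1.4923]
```

View pics/w3.png

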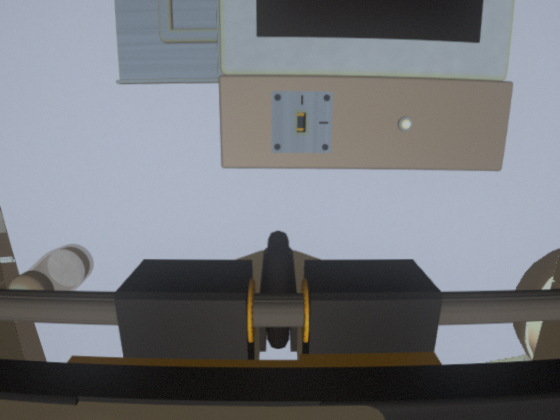

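The slot is at (301,121), the plate screws at (278,98), (327,98), (278,147) and (326,147), and the key head is upright in the grip at about (279,250).

Run:
```python
from h import *
np.set_printoptions(precision=4,suppress=True)
c=dict(np.load('/tmp/wrist.npz'));P=cloud(c);im=c['color'].astype(int)
sc=onplane(c,[[278,98],[327,98],[278,147],[326,147]],.088); print(sc.mean(0),np.degrees(np.arctan2(*(sc[0]-sc[2])[1::-1])),np.degrees(np.arctan2(*(sc[1]-sc[0])[1::-1])))
m=np.zeros(im.shape[:2],np.uint8); r=im[105:140,290:312]; m[105:140,290:312]=(r[...,2]-r[...,0]>25)|(r.max(2)<60)
v,u=np.nonzero(m); print('slot px',u.min(),u.max(),v.min(),v.max(), 'centre',onplane(c,[[(u.min()+u.max())/2,(v.min()+v.max())/2]],.088), 'plate z',np.median(P[105:140,[283,284,285,320]][...,2]))
# head: dark blob above fingers
d=(im.max(2)<60)&(P[...,2]>.16); d[:225]=0; d[262:]=0
v,u=np.nonzero(d); q=P[v,u]; print('head',len(q),q.min(0),q.max(0),np.median(q,0)); r=cv2.minAreaRect(q[:,:2].astype(np.float32)); print(r)
print(w2s(q).mean(0))
st=observe(); kw=onplane(c,[[301,121.5]],.088)[0]; print(rel([kw[0],kw[1],.15],TH+np.pi/2))
```

```text
[ 0.6472 -0.0392  0.088 ] 85.50684726691763 -4.298374954588498
slot px 297 304 112 131 centre [[ 0.6461 -0.0383  0.088 ]] plate z nan
head 883 [ 0.5952 -0.0954  0.1731] [ 0.663  -0.0632  0.253 ] [ 0.628  -0.0812  0.2063]
((0.627973735332489, -0.08023610711097717), (0.029396800324320793, 0.06805452704429626), 85.4463882446289)
[ 0.0391 -0.1495  0.2137]
(array([ 0.0662,  0.0144, -0.0007]), array([-0.11, -0.  ,  0.22]))
```

>>> arm_command --fingers '[1, 1, 1, 1, 1, 1]' --travel '[[0.02, 0.005, 0], [0.045, 0.01, 0], [0.06, 0.0145, 0], [0.066, 0.0145, 0.02], [0.066, 0.0145, 0.048], [0.066, 0.0145, 0.048]]' --dr '[[0, 0, 0], [0, 0, 0], [0, 0, 0], [0, 0, 0], [0, 0, 0], [0, 0, 0]]'

```text
time: 10.4
tool_pos: [0.6432, -0.0397, 0.0967]
tool_rot: [-3.132, -0.0, 1.489]
contact_force: [-1.6, 0.2, -1.8]
opening: 0.0085
grip_force: 40.0
```

Run:
```python
from h import *
np.set_printoptions(precision=4,suppress=True)
st=observe();print(st['tool_pos'],st['tool_rot'],st['contact_force'])
print(rel([.6467,-.0388,.088],TH+np.pi/2))
c=snap('side'); u=proj(c,[.6467,-.0388,.095])[0].round().astype(int); print(u)
cr=c['color'][u[1]-50:u[1]+40,u[0]-55:u[0]+55]; cv2.imwrite('pics/k1.png',cv2.resize(cr,None,fx=6,fy=6,interpolation=cv2.INTER_CUBIC))
```

```text
[ 0.6432 -0.0397  0.0967] [-3.1315 -0.0003  1.489 ] [-1.5783  0.1903 -1.7721]
(array([0.0012, 0.0035, 0.0086]), array([-0.58, -0.02,  0.09]))
[210 204]
```

View pics/k1.png

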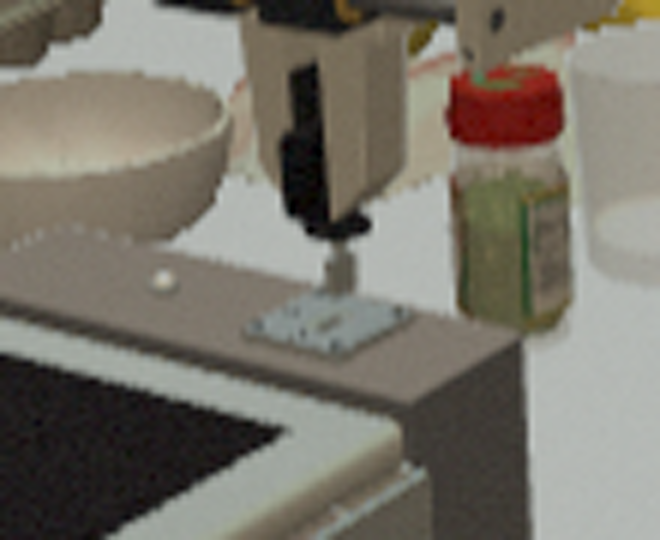

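The key tip hangs over the plate with the slot just below it. I'll let the arm settle and correct before going down.

>>> arm_command --fingers '[1, 1, 1]' --travel '[[0, 0, 0], [0, 0, 0], [0, 0, 0]]' --dr '[[0, 0, 0], [0, 0, 0], [0, 0, 0]]'

```text
time: 10.7
tool_pos: [0.6478, -0.0408, 0.1038]
tool_rot: [3.139, 0.0, 1.488]
contact_force: [-0.2, -0.4, -1.4]
opening: 0.009
grip_force: 40.0
```

Run:
```python
from h import *
print(observe()['tool_pos'],rel([.6467,-.0388,.088],TH+np.pi/2))
```

```text
[ 0.64779793 -0.04075088  0.10378753] (array([ 0.0019, -0.0013,  0.0158]), array([0.17, 0.03, 0.03]))
```

>>> arm_command --fingers '[1, 1, 1, 1, 1, 1]' --travel '[[0.0015, -0.001, 0.004], [0.0015, -0.001, 0.008], [0.0015, -0.001, 0.012], [0.0015, -0.001, 0.015], [0.0015, -0.001, 0.018], [0.0015, -0.001, 0.018]]' --dr '[[0, 0, 0], [0, 0, 0], [0, 0, 0], [0, 0, 0], [0, 0, 0], [0, 0, 0]]'

```text
time: 11.2
tool_pos: [0.6469, -0.0385, 0.0837]
tool_rot: [3.14, 0.0, 1.489]
contact_force: [5.0, -0.4, -1.1]
opening: 0.0088
grip_force: 40.0
```

>>> arm_command --fingers '[1, 1, 1, 1]' --travel '[[0, 0, 0.002], [0, 0, 0.004], [0, 0, 0.004], [0, 0, 0.004]]' --dr '[[0, 0, 0], [0, 0, 0], [0, 0, 0], [0, 0, 0]]'

```text
time: 11.53
tool_pos: [0.6471, -0.0385, 0.0801]
tool_rot: [3.139, 0.0, 1.489]
contact_force: [5.6, -0.8, -0.7]
opening: 0.009
grip_force: 40.0
```

It's in the slot, about 8 mm deep. The sideways force of +5 N means easing toward +x (tool y). Now I'll wiggle along tool x while lowering.

>>> arm_command --fingers '[1, 1, 1, 1, 1, 1, 1, 1]' --travel '[[0.0015, 0.001, 0.001], [-0.0015, 0.001, 0.002], [0.0015, 0.001, 0.003], [-0.0015, 0.001, 0.004], [0.0015, 0.001, 0.005], [-0.0015, 0.001, 0.006], [0.0015, 0.001, 0.007], [-0.0015, 0.001, 0.008]]' --dr '[[0, 0, 0], [0, 0, 0], [0, 0, 0], [0, 0, 0], [0, 0, 0], [0, 0, 0], [0, 0, 0], [0, 0, 0]]'

```text
time: 12.2
tool_pos: [0.6473, -0.0391, 0.0722]
tool_rot: [3.141, -0.001, 1.489]
contact_force: [3.1, 10.5, 11.6]
opening: 0.009
grip_force: 40.0
```

>>> arm_command --fingers '[1, 1, 1, 1, 1, 1, 1, 1]' --travel '[[0.0035, 0.0005, 0.001], [0, 0.0005, 0.0015], [0.0035, 0.0005, 0.0025], [0, 0.0005, 0.0035], [0.0035, 0.0005, 0.0045], [0, 0.0005, 0.0055], [0.0035, 0.0005, 0.0065], [0.0015, 0.0005, 0.0075]]' --dr '[[0, 0, 0], [0, 0, 0], [0, 0, 0], [0, 0, 0], [0, 0, 0], [0, 0, 0], [0, 0, 0], [0, 0, 0]]'

```text
time: 12.87
tool_pos: [0.6477, -0.0384, 0.0656]
tool_rot: [3.141, 0.0, 1.489]
contact_force: [-0.8, 7.6, 16.6]
opening: 0.0088
grip_force: 40.0
```

>>> arm_command --fingers '[1, 1, 1, 1, 1, 1]' --travel '[[-0.0015, 0, 0.001], [0.0015, 0, 0.0015], [-0.0015, 0, 0.002], [0.0015, 0, 0.002], [0, 0, 0.002], [0, 0, 0.002]]' --dr '[[0, 0, 0], [0, 0, 0], [0, 0, 0], [0, 0, 0], [0, 0, 0], [0, 0, 0]]'

```text
time: 13.37
tool_pos: [0.648, -0.0387, 0.0656]
tool_rot: [3.139, 0.0, 1.489]
contact_force: [-3.7, 2.6, 19.9]
opening: 0.009
grip_force: 40.0
```

Run:
```python
from h import *
print(observe()['tool_pos'])
c=snap('side'); u=proj(c,[.6467,-.0388,.095])[0].round().astype(int)
cr=c['color'][u[1]-50:u[1]+40,u[0]-55:u[0]+55]; cv2.imwrite('pics/k2.png',cv2.resize(cr,None,fx=6,fy=6,interpolation=cv2.INTER_CUBIC))
```

```text
[ 0.64798643 -0.03870888  0.0655975 ]
```

View pics/k2.png

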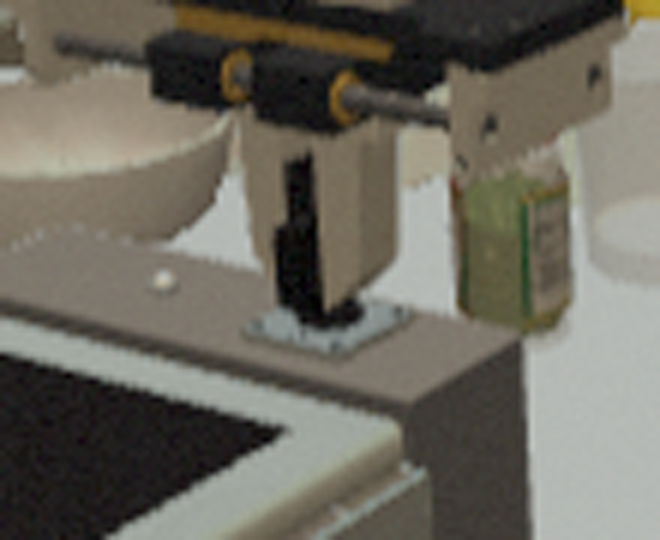

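The collar is on the plate and z no longer changes under load. Now I'll turn it clockwise, which is positive about tool z.

>>> arm_command --fingers '[1, 1, 1, 1, 1, 1, 1, 1]' --travel '[[0, -0.0005, -0.001], [0, -0.0005, -0.001], [0, -0.0005, -0.001], [0, -0.0005, -0.001], [0, -0.0005, -0.001], [0, -0.0005, -0.001], [0, -0.0005, -0.001], [0, -0.0005, -0.001]]' --dr '[[0, 0, 2], [0, 0, 8], [0, 0, 14], [0, 0, 20], [0, 0, 26], [0, 0, 32], [0, 0, 38], [0, 0, 44]]' --squeeze 58

```text
time: 14.08
tool_pos: [0.6478, -0.0386, 0.0656]
tool_rot: [3.139, -0.002, 0.716]
contact_force: [-0.3, 2.2, 14.8]
opening: 0.0088
grip_force: 58.0
```

Run:
```python
from h import *
s=observe();print(s['torque'],s['tool_pos'],s['tool_rot'],s['qpos'][5])
```

```text
[0.39419985 0.0605751  0.07084711] [ 0.6477805  -0.0386263   0.06563604] [ 3.13943341e+00 -1.66343509e-03  7.15895896e-01] 0.6773957786161201
```

Turning smoothly with a spring moment of 0.07 N m, so I'll keep going to the stop.

>>> arm_command --fingers '[1, 1, 1, 1, 1, 1, 1, 1]' --travel '[[0, 0, 0], [0, 0, 0], [0, 0, 0], [0, 0, 0], [0, 0, 0], [0, 0, 0], [0, 0, 0], [0, 0, 0]]' --dr '[[0, 0, 6], [0, 0, 12], [0, 0, 18], [0, 0, 24], [0, 0, 30], [0, 0, 36], [0, 0, 42], [0, 0, 46]]'

```text
time: 14.75
tool_pos: [0.6475, -0.038, 0.0656]
tool_rot: [-3.141, -0.002, -0.087]
contact_force: [-0.2, 3.7, 15.0]
opening: 0.0087
grip_force: 58.0
```

Run:
```python
from h import *
s=observe();print(s['torque'],s['tool_pos'],s['tool_rot'],s['qpos'][5])
```

```text
[0.80998882 0.20239934 0.17366481] [ 0.64751916 -0.03800416  0.06564677] [-3.14102765e+00 -2.06781646e-03 -8.69610067e-02] 1.4803183357732974
```

>>> arm_command --fingers '[1, 1, 1, 1, 1]' --travel '[[0, 0, 0], [0, 0, 0], [0, 0, 0], [0, 0, 0], [0, 0, 0]]' --dr '[[0, 0, 3], [0, 0, 6], [0, 0, 7], [0, 0, 7], [0, 0, 7]]'

```text
time: 15.17
tool_pos: [0.6475, -0.0379, 0.0656]
tool_rot: [-3.141, -0.002, -0.204]
contact_force: [-1.0, 4.3, 14.8]
opening: 0.0088
grip_force: 58.0
```

Run:
```python
from h import *
s=observe();print(s['torque'],s['tool_pos'],s['tool_rot'],s['qpos'][5])
c=snap('side'); t=snap('top'); w=snap('wrist')
u=proj(c,[.6467,-.0388,.1])[0].round().astype(int)
a=cv2.resize(c['color'][u[1]-50:u[1]+70,u[0]-110:u[0]+50],None,fx=2.4,fy=2.4,interpolation=cv2.INTER_CUBIC)
b=cv2.resize(w['color'],(400,300)); o=np.zeros((300,800,3),np.uint8); o[:288,:384]=a; o[:,400:]=b
cv2.imwrite('pics/k3.png',o)
```

```text
[0.86892126 0.26054206 0.14427602] [ 0.64750472 -0.03789589  0.06561177] [-3.14067918e+00 -1.91182831e-03 -2.03891453e-01] 1.5972963754909837
```

View pics/k3.png

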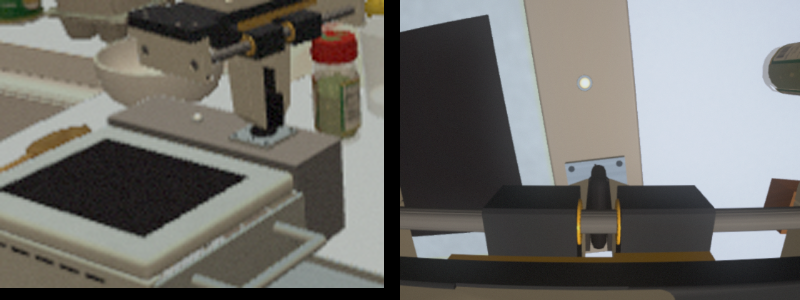

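The key head looks in line with the tool at about (598,205) in the wrist half, the collar is on the plate, and the tray handle and jar are in place. I'll check the head's angle in the grip, the lamp and the tray before handing in.

Run:
```python
from h import *
c=dict(np.load('/tmp/wrist.npz'));P=cloud(c);im=c['color'].astype(int)
d=(im.max(2)<60)&(P[...,2]>.105)&(P[...,2]<.14); d[:, :240]=0; d[:,320:]=0
n,l,s,ce=cv2.connectedComponentsWithStats(d.astype(np.uint8)); i=1+s[1:,4].argmax(); q=P[l==i]
print(s[i],cv2.minAreaRect(q[:,:2].astype(np.float32)),np.median(q,0), 'lamp',im[116,409])
vx,vy,_,_=cv2.fitLine(q[:,:2].astype(np.float32),2,0,.01,.01).ravel(); print('head yaw',np.degrees(np.arctan2(vy,vx)),'tool',np.degrees(observe()['tool_rot'][2]))
s=dict(np.load('/tmp/side.npz')); Q=w2s(cloud(s)).reshape(-1,3)
b=Q[(abs(Q[:,1])<.042)&(abs(Q[:,2]-.045)<.006)&(Q[:,0]<-.03)&(Q[:,0]>-.12)]; print(len(b),np.median(b,0))
```

```text
[ 260  234   37   59 1556] ((0.6587703824043274, -0.04151571914553642), (0.012943235225975513, 0.01802290976047516), 76.93408203125) [ 0.65927436 -0.04189956  0.12429353] lamp [233 220 212]
head yaw -8.177813 tool -11.680135013278738
164 [-0.04689844  0.00255944  0.04856192]
```

```bash
python3 -c "
from cell import *
print(hand_in())"
```

```text
the job is handed in; nothing more can be done
None
```

I pushed the tray home, seated the wide-headed key with its collar on the plate, and turned it about 1.6 rad clockwise, allowing up to 0.2 rad of play. I handed the job in at about 15 s of the allowed 51 s with the key still held turned; no verdict came back.

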